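# Make up a compression fitting: finger-tight, then a quarter turn with the wrench

## Task

Make up the compression fitting on the manifold: with the gripper on the brass hex nut, run it clockwise until it is just finger-tight (the white mark on the nut at the white mark on the block), and turn it no further by hand. Then take the open-end wrench from its rest, give the nut a quarter turn more with it (white mark on the nut at the red mark on the block, not past it), and lay the wrench flat back on its rest, lengthwise along it. Leave the other things on the bench where they are.

Things in the scene. Friction and masses are not known exactly. Their poses are not given: they have to be found in the camera images.
- manifold: Fixed block 80 x 80 mm, top at 40 mm, on a foot 112 x 92 x 8 mm. Origin on the bench under its centre, z up; the fitting's upright axis passes through it. On its top a black disc of 77 mm with two painted radial marks 25 to 38 mm from the axis: white (finger-tight) at +75 deg from its x axis (counter-clockwise from above), red at -15 deg, a quarter turn clockwise of the white.
- nut: Brass hex nut, 44 mm across flats, 26 mm high (58 to 84 mm over the bench, top 3 mm chamfered), turning about the upright axis only. Origin on the axis at half height (71 mm), z up; x points at the middle of the flat with a white stripe (also on its top). Flats face every 60 deg from x; corners lie at 30 deg + every 60. Below: neck 32 mm wide. On the axis a 10 mm tube stub up to 102 mm.
- nut_run (a joint): Free run of the nut, rad, growing clockwise seen from above. Finger-tight at 3.0, a firm stop; it starts 1.2 to 2.4 rad short of that. Drag about 0.12 N m; it stays where it is left.
- nut_extra (a joint): Further clockwise turn of the nut beyond finger-tight, rad: 0 at finger-tight, 1.57 after the quarter turn. It moves only with nut_run at its stop and about 1 N m on the nut, and stays where it is left. The nut's whole turn is nut_run + nut_extra.
- wrench_grip (a point): Loose steel open-end wrench, 200 mm long, 14 mm thick, 0.2 kg; this point lies in its handle (18 mm wide) at half thickness. x axis along the handle towards the jaw, z up. The handle runs from 89 mm behind this point to 35 mm ahead, where the head (73 mm wide) begins. Centre of mass about 25 mm ahead. Starts flat on the rest, 37 mm over the bench.
- wrench_jaw (a point): Centre of the wrench's jaw at half thickness, 85 mm ahead of wrench_grip on x; belongs on the nut's axis. Open towards +x and through top and bottom: it can be lowered over nut and stub. Gap 47 mm between prongs (bevelled 2.5 mm) that reach 26 mm ahead; throat 30 mm behind. Fits when the wrench's x points along a corner direction of the nut, with about 8 deg of play each way.
- rest_top (a point): Fixed rest: two blue saddles with black rubber tops, each 14 mm (x) by 90 mm (y), at x = -55 and +52 mm from this point, on a plate 132 x 70 x 6 mm; between them the handle is free underneath. This point: centre of the rest at the saddles' top level, 30 mm over the bench; x along the rest. The wrench starts with its grip point within 7 mm of it, x along the rest's x.
- beaker_c: Clear plastic beaker, 54 mm wide, 72 mm high, at the back; bystander, loose. Origin at the centre of its underside.
- timer: White lab timer lying flat, 66 x 62 x 14 mm, near the front edge; bystander, loose. Origin at the centre of its underside.
- test_strip_box: White box with a coloured stripe, 38 x 82 x 20 mm, front right; bystander, loose. Origin at the centre of its underside.
- petri_dish: Clear petri dish, 92 mm wide, 15 mm high, on the right; bystander, loose. Origin at the centre of its underside.
- marker: White and blue marker pen, 128 mm long, 16 mm thick, on the left; bystander, loose. Origin at the middle of its underside.
There are look-alikes about, which are no part of the job. What is shaped like the manifold but blue or turquoise is not meant.

How it is judged:
On the way, in this order (a step that is already met when the one before it is completed fails the run):
1. the nut is run finger-tight (within 0.12 rad) by hand, no further, with the wrench still on its rest (value of joint nut_run above 2.88 rad and value of joint nut_extra below 0.15 rad and distance of wrench_grip from where it was at the start of the episode below 0.03 m), for 0.2 s.
2. the wrench is on the nut and has turned it a quarter turn (1.35 to 1.79 rad) past finger-tight (value of joint nut_extra between 1.35 and 1.79 rad and distance between wrench_jaw and nut below 0.025 m), for 0.1 s.
At the end, for the whole second after the job is handed in: The nut stands a quarter turn past finger-tight (nut_extra 1.35 to 1.79 rad, nut_run above 2.88), and the wrench lies flat and released on both saddles of its rest, grip point within 35 mm of the rest's centre, along the rest within 0.3 rad (value of joint nut_extra between 1.35 and 1.79 rad and value of joint nut_run above 2.88 rad and horizontal distance between wrench_grip and rest_top below 0.035 m and angle between the x axis of wrench_grip and the x axis of rest_top, either way round below 0.3 rad and z of wrench_grip in the frame of rest_top between 0.003 and 0.012 m and (angle between wrench_grip's own z axis and vertical below 0.1 rad or angle between wrench_grip's own z axis and vertical above 3.04 rad)); the robot touches nothing.
It fails at once if the nut turned past finger-tight by hand: the gripper touches the nut while it is more than 0.15 rad past finger-tight (value of joint nut_extra above 0.15 rad and contact force between any of the fingers, the arm and nut above 1 N).
It fails at once if the nut over-tightened (more than 1.83 rad past finger-tight) (value of joint nut_extra above 1.83 rad).
It fails at once if a bystander moved by more than 30 mm (distance of any of beaker_c, timer, test_strip_box, petri_dish, marker from where it was at the start of the episode above 0.03 m).
It also fails if it takes over 72 s, if anything falls off the work surface, if the arm or the gripper's body presses on something with over 40 N, if the wrist force passes 120 N, or if a joint passes its speed limit or range.

## Robot

A 7-joint arm with a two-finger parallel gripper is mounted at the origin on a cart in front of the work surface, level with it; the furniture and walls round the work are solid. World frame = base frame: x ahead of the robot, y to its left, z up, the work surface at z = 0. Lengths are in m, angles in rad, forces in N, time in s.
With the tool pointing down it reaches from about 0.4 to 0.875 m from the base axis. Payload 19.3 kg.
Tool frame: the origin (TCP) lies midway between the tips of the shut fingers; the grasp point (between the pads) lies 19 mm behind it (tcp_to_grasp is the z of the grasp point in the tool frame, in m); z points along the fingers, y is the line along which they close (so a half turn about z gives the same grasp; the last joint's range is limited). The gripper opens to 85 mm and grips with 20 to 120 N. Pads are 22 mm wide; open, the fingers measure 114 mm over their backs; the gripper's body (76 mm by 85 mm) begins 54 mm behind the grasp point. The pads swing forward as they close: fully open they stand 13 mm farther back than shut.
Start: joints at [1.28, 0.521, -0.036, 1.599, 0.021, 1.021, -0.113], TCP at [0.137, -0.61, 0.231] pointing down, gripper open.
Joint ranges: [-2.91, 2.91], [-0.3, 2.13], [-1.5, 1.42], [0.17, 2.43], [-1.26, 4.41], [0.16, 1.93], [-2.52, 2.52]. Speed limits (rad/s): [1.89, 1.89, 2.39, 2.39, 3.01, 3.01, 3.01].

## Interface

Orientations are given as [roll, pitch, yaw] about the fixed x, y, z axes, in that order (R = Rz(yaw) Ry(pitch) Rx(roll)).
In Python, from workcell import * gives the robot as it stands.
- The arm moves only by the tool send_rows, never from a script. Its argument "increments" is a list of rows, each a list of 3 entries, a list of its own where there are three numbers: the shift along the tool's x, y, z in mm, then the turn, a rotation vector about the tool's x, y, z in degrees, then the gripper's target within -1 to 1 (fully open at 1, half-way at 0, shut at -1). In form: [[[x, y, z], [wx, wy, wz], grip], ...]. A call has 1 to 10 rows; each row is the pose to reach, as a shift and turn from the pose commanded when the call began, along the tool's axes at that moment; what a row does not reach only later rows make up. A row lasts 1/10 s, in which the tool goes at most 50 mm and 8.59 degrees, less where a joint would pass 70% of its speed; a pose out of reach is approached as far as the arm can. A call with a gripper value outside its range is refused whole. The fingers move at their own pace and stop on an object; "newtons" is the grip in N (left out, the last holds). Time passes only in rows, so rows that repeat a pose let the fingers close. It gives the time, the measured TCP pose, the force, the opening and the grip force at its end, in the units of the state.
- observe(): the state, without advancing time (a new reading comes with each control period).
- grab_frame(name): name is "side" or "top"; returns the picture (384x512x3 uint8, blue, green, red); there is no depth.
- camera_params(name): a dict with "fovy" (degrees; the focal length in pixels is half the picture's height over the tangent of half this angle, whatever the lens; pixels are square), "cx", "cy" (the principal point, pixels), "distortion" ([k1, k2, p1, p2, k3] as OpenCV has them; the pictures are not rectified), "extrinsics" (4x4, takes a point from world to camera coordinates). Camera axes: x right, y down, z forward; pixel columns grow to the right and rows downward; lengths in m; the calibration is good to about 2 mm. A picture is of the moment at which its call begins. camera_params takes no time and is no camera call.
- job_done(): hands the job in; it is judged then, once.
The state is a dict: "clock": time; "qpos": joint angles; "qd": joint speeds; "joint_efforts": joint torques, N m; "position": TCP position; "tool_rot": TCP orientation; "force": force on the tool from outside, world axes, zero at the start; "moment": the same for the moment, N m; "grip_width": finger opening in m; "finger_force": force on a finger pad.
Only numpy, scipy, OpenCV 4.12 (cv2) and the standard library are available. Lean on these libraries where they do the work, as an engineer would, in place of code of your own. Each camera call takes 0.05 s, during which the arm holds its last target. There are 200 camera calls.

## Working session

There is one attempt and no reset: what is moved stays moved. The work goes in short steps, Python scripts to look and compute and a tool call to move; the robot and the scene stay as the last step left them, time stands still between calls to the robot, and variables do not carry over. Pictures are saved under pics/ and viewed, at most 11 in all, crops included, and the job is handed in when it is done.

Besides the shell and the picture viewer there is one more tool, called after "Request:" by a JSON object that holds its "name" and its "arguments", one argument or row to a line. send_rows: Moves the arm, as the interface text tells. Its arguments: {"type":"object","properties":{"increments":{"type":"array"},"newtons":{"type":"number"}},"required":["increments"]}

```bash
mkdir -p pics; ls; cat > h.py <<'E'
from workcell import *
import numpy as np, cv2
from scipy.spatial.transform import Rotation as R
def cam(n):
    p=camera_params(n); f=192/np.tan(np.radians(p["fovy"])/2)
    return np.array([[f,0,p["cx"]],[0,f,p["cy"]],[0,0,1]]),np.array(p["distortion"]),np.array(p["extrinsics"])
def ray(n,uv):
    K,d,E=cam(n); u=cv2.undistortPoints(np.array(uv,float).reshape(-1,1,2),K,d).reshape(-1,2)
    D=np.c_[u,np.ones(len(u))]@E[:3,:3]; return -E[:3,:3].T@E[:3,3],D
def onz(n,uv,z):
    o,D=ray(n,uv); return o+D*((z-o[2])/D[:,2])[:,None]
def proj(n,P):
    K,d,E=cam(n); return cv2.projectPoints(np.array(P,float).reshape(-1,3),cv2.Rodrigues(E[:3,:3])[0],E[:3,3],K,d)[0].reshape(-1,2)
E
python3 - <<'E'
from h import *
for n in("top","side"):
    im=grab_frame(n); cv2.imwrite(f"pics/{n}0.png",im)
    o,D=ray(n,[[256,192]]); print(n,o,D)
    p=camera_params(n);print(p["fovy"],p["distortion"])
print(observe())
E
```

```text
pics
top [ 0.37825569 -0.08273139  1.54625559] [[ 0.14557103  0.02627576 -0.98903635]]
49.29101491273221 [-0.03170067  0.          0.          0.          0.        ]
side [0.0905233  0.81976253 0.73178798] [[ 0.38157629 -0.75047838 -0.54014308]]
57.911241691891156 [-0.09203668  0.          0.          0.          0.        ]
{'clock': 0.1, 'qpos': array([ 1.27980265,  0.52195422, -0.03634375,  1.59993659,  0.02119433,
        1.02108999, -0.11278543]), 'qd': array([ 0.00072025, -0.00072954,  0.0003277 , -0.00228338,  0.00053786,
        0.00105111,  0.00078076]), 'joint_efforts': array([ 6.21526808e-03, -9.28480625e+01,  1.98559284e+00, -3.70530081e+01,
        1.83252536e-02,  5.39908113e-03,  1.65233519e-05]), 'position': array([ 0.1367918 , -0.60954568,  0.23078838]), 'tool_rot': array([-3.14059074e+00,  5.64917100e-05,  2.20808230e-01]), 'force': array([ 0.10934252, -0.44044159,  0.79036594]), 'moment': array([ 0.00910324, -0.01648472, -0.02528173]), 'finger_force': 0.0, 'grip_width': 0.08511339017791328}
```

View pics/top0.png

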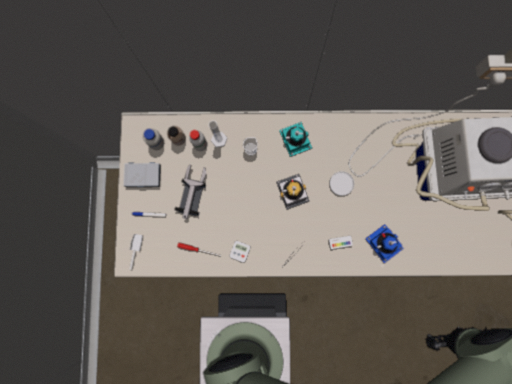

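View pics/side0.png

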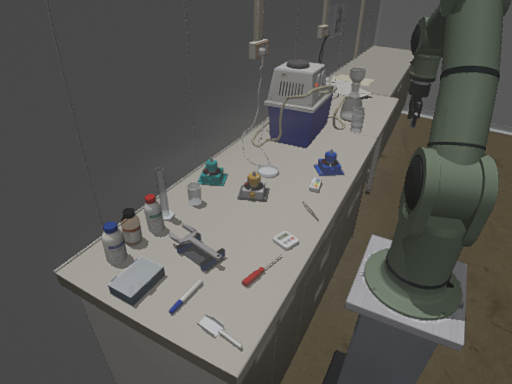

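The top view shows three manifold-shaped things: turquoise (296,138), brass nut on grey (293,191) and blue (384,243). The brass one at (293,191) is meant, because turquoise and blue are excluded. The wrench on its rest is at (190,193). I'll confirm this in an enlarged crop.

```bash
python3 - <<'E'
from h import *
a=cv2.imread("pics/top0.png");b=cv2.imread("pics/side0.png")
c=lambda im,x,y,w,h:cv2.resize(im[y:y+h,x:x+w],(400,300),interpolation=cv2.INTER_CUBIC)
o=np.vstack([np.hstack([c(a,265,170,56,42),c(a,164,161,64,48)]),np.hstack([c(b,226,164,56,42),c(b,152,212,88,66)])])
cv2.imwrite("pics/crop.png",o)
print(onz("top",[[293,190]],.1),onz("top",[[190,193]],.04))
E
```

```text
[[ 0.59743888 -0.17355173  0.1       ]] [[0.597645  0.1983979 0.04     ]]
```

View pics/crop.png

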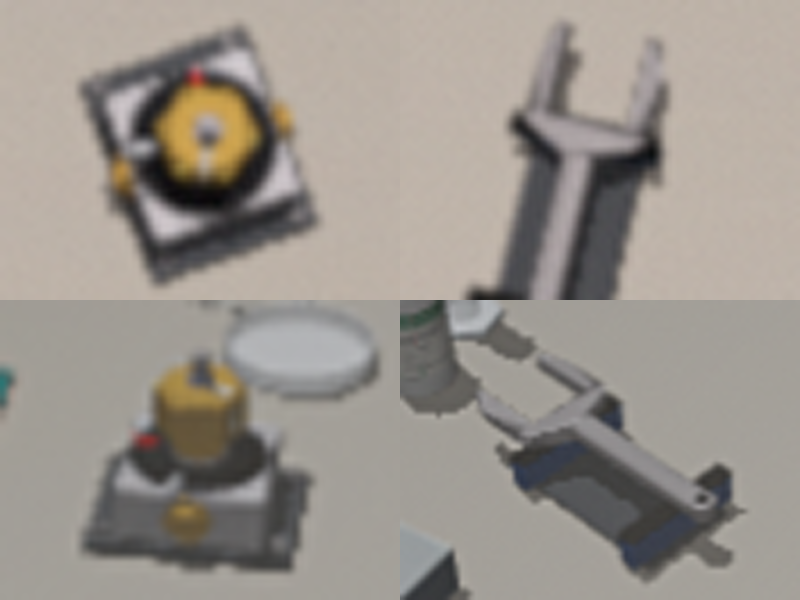

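The crop confirms the brass nut on the grey block, with stripe pointing down, white mark left and red mark up, and the wrench on the blue-saddled rest. Now measuring.

```bash
python3 - <<'E'
from h import *
from scipy.optimize import least_squares
a=cv2.imread("pics/top0.png")
A=lambda x,y:((x+.5)/(400/56)-.5+265,(y+.5)/(400/56)-.5+170)
B=lambda x,y:((x+.5)/6.25-.5+164,(y+.5)/6.25-.5+161)
c=onz("top",[A(90,85),A(240,32),A(315,215),A(160,280)],.008)
print("foot ctr",c.mean(0),"sides",np.linalg.norm(c-np.roll(c,-1,0),axis=1))
d=c[1]+c[0]-c[2]-c[3];yawm=np.degrees(np.arctan2(d[1],d[0]));print("yaw foot",yawm)
hsv=cv2.cvtColor(a,cv2.COLOR_BGR2HSV)[170:212,265:321]
m=cv2.inRange(hsv,(12,120,60),(30,255,255));n,l,s,ce=cv2.connectedComponentsWithStats(m);i=1+s[1:,4].argmax()
nut=onz("top",[ce[i]+[265,170]],.080)[0];print("nut",nut,s[i,4])
stub=onz("top",[A(208,128)],.102)[0];print("stub",stub)
ctr=(c.mean(0)[:2]+nut[:2])/2
ang=lambda p:np.degrees(np.arctan2(*(p[:2]-ctr)[::-1]))
w=onz("top",[A(143,148),A(195,77)],.042);st=onz("top",[A(207,165)],.084)[0]
print("ctr",ctr,"white",ang(w[0]),"red",ang(w[1]),"stripe",ang(st),np.linalg.norm(w[:,:2]-ctr,axis=1))
p=onz("top",[B(165,25),B(255,42),B(175,150),B(145,295)],.044);print(p, "tipgap",np.linalg.norm(p[0]-p[1]))
mid=(p[0]+p[1])/2
# handle mask: full wrench
g=a.astype(int);mx=g.max(2);mn=g.min(2)
roi=np.zeros(mx.shape,bool);roi[160:225,170:212]=1
M=(roi&(mx-mn<18)&(mx>95)&(mx<190)).astype(np.uint8)
n,l,s,ce=cv2.connectedComponentsWithStats(M);i=1+s[1:,4].argmax();print(s[i])
pts=np.argwhere(l==i)[:,::-1];q=onz("top",pts,.044)[:,:2]
v=(mid-p[3])[:2];v/=np.linalg.norm(v);t=q@v;print("len",np.ptp(t))
for lo,hi in((0,.03),(.03,.06),(.06,.09),(.09,.115)):
    k=(t-t.min()>=lo)&(t-t.min()<hi);print(q[k].mean(0),k.sum())
print("wr yaw",np.degrees(np.arctan2(v[1],v[0])))
cv2.imwrite("pics/m.png",M*255)
E
```

```text
foot ctr [ 0.60792807 -0.17829266  0.008     ] sides [0.0833626  0.10356452 0.0872934  0.10830692]
yaw foot 19.990206225882815
nut [ 0.60819157 -0.17716898  0.08      ] 126
stub [ 0.60598125 -0.17596266  0.102     ]
ctr [ 0.60805982 -0.17773082] white 95.00101928274515 red 6.965582691873157 stripe 175.5608928218186 [0.03118986 0.03401299]
[[0.70274115 0.20002106 0.044     ]
 [0.69213732 0.14665499 0.044     ]
 [0.62810875 0.19251867 0.044     ]
 [0.54300046 0.2082334  0.044     ]] tipgap 0.05440936084782983
[174 164  33  59 569]
len 0.21206350928468715
[0.51039266 0.21137217] 72
[0.53751942 0.21274562] 68
[0.56758019 0.20395227] 66
[0.59275249 0.19715345] 52
wr yaw -12.732156320566897
```

Request:
{"name": "send_rows", "arguments": {
  "increments": [
    [[277, -159, 0], [0, 0, -66], 1],
    [[277, -159, 0], [0, 0, -66], 1],
    [[277, -159, 0], [0, 0, -66], 1],
    [[277, -159, 0], [0, 0, -66], 1],
    [[277, -159, 0], [0, 0, -66], 1],
    [[277, -159, 0], [0, 0, -66], 1],
    [[277, -159, 0], [0, 0, -66], 1],
    [[277, -159, 0], [0, 0, -66], 1],
    [[277, -159, 0], [0, 0, -66], 1]
  ],
  "newtons": 25
}}

```text
clock: 1.0
position: [0.3725, -0.3936, 0.2311]
tool_rot: [-3.141, -0.0, 1.376]
force: [-0.6, -0.2, -0.2]
grip_width: 0.0854
finger_force: 0.0
```

```bash
cat >> h.py <<'E'
def to(x,y,z,yaw):
    s=observe();Rt=R.from_euler("xyz",s["tool_rot"]);G=R.from_euler("xyz",[np.pi,0,np.radians(yaw)])
    print("t",round(s["clock"],2),"pos",np.round(s["position"],4),"rpy",np.round(np.degrees(s["tool_rot"]),1),"F",np.round(s["force"],1),"M",np.round(s["moment"],2),"w",round(s["grip_width"],4),"ff",s["finger_force"])
    print("q",np.round(s["qpos"],2),"shift",np.round(1e3*Rt.inv().apply(np.array([x,y,z])-s["position"]),1),"rot",np.round(np.degrees((Rt.inv()*G).as_rotvec()),1))
E
python3 -c "
from h import *
to(.608,-.178,.2,146)"
```

```text
t 1.0 pos [ 0.3725 -0.3936  0.2311] rpy [-180.    -0.    78.8] F [-0.6 -0.2 -0.2] M [ 0.    0.01 -0.  ] w 0.0854 ff 0.0
q [ 0.99  0.41 -0.38  1.81  0.18  0.96  0.34] shift [257.2 189.2  31.1] rot [ -0.   -0.  -67.2]
```

Request:
{"name": "send_rows", "arguments": {
  "increments": [
    [[257, 189, 31], [0, 0, -67], 1],
    [[257, 189, 31], [0, 0, -67], 1],
    [[257, 189, 31], [0, 0, -67], 1],
    [[257, 189, 31], [0, 0, -67], 1],
    [[257, 189, 31], [0, 0, -67], 1],
    [[257, 189, 31], [0, 0, -67], 1],
    [[257, 189, 31], [0, 0, -67], 1],
    [[257, 189, 31], [0, 0, -67], 1],
    [[257, 189, 31], [0, 0, -67], 1],
    [[257, 189, 31], [0, 0, -67], 1]
  ]
}}

```text
clock: 2.0
position: [0.6077, -0.1804, 0.2]
tool_rot: [-3.141, -0.0, 2.535]
force: [0.3, -0.3, -0.1]
grip_width: 0.0854
finger_force: 0.0
```

```bash
python3 - <<'E'
from h import *
to(.608,-.178,.056,146)
a=grab_frame("side");t=grab_frame("top")
p=proj("side",[[.608,-.178,z] for z in(0,.084,.102,.2)]);print(p)
x,y=p[1].astype(int)
o=np.hstack([cv2.resize(a[y-50:y+40,x-60:x+60],(400,300),interpolation=2),cv2.resize(t[160:220,253:333],(400,300),interpolation=2)])
cv2.imwrite("pics/c1.png",o);print(x,y)
E
```

```text
t 2.0 pos [ 0.6077 -0.1804  0.2   ] rpy [-180.    -0.   145.2] F [ 0.3 -0.3 -0.1] M [-0.04  0.    0.  ] w 0.0854 ff 0.0
q [ 0.62  0.64 -0.66  1.58  0.43  1.07  0.81] shift [  1.    2.2 144. ] rot [-0.  -0.  -0.8]
[[253.59385461 194.27076403]
 [253.99978244 175.426251  ]
 [254.08998649 171.21839413]
 [254.60196381 147.19223663]]
253 175
```

View pics/c1.png

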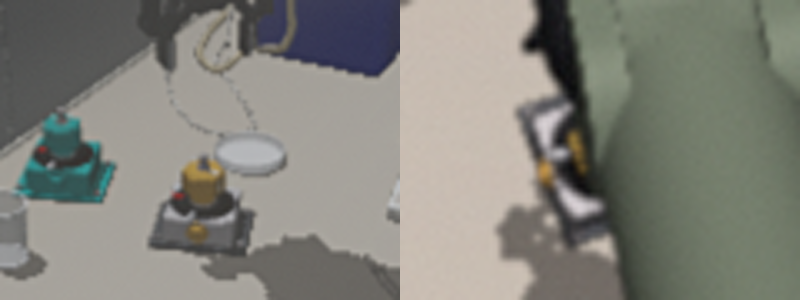

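The side view has the nut at (254,175), in line with the projected axis, and the open gripper centred above it. Lowering and closing.

Request:
{"name": "send_rows", "arguments": {
  "increments": [
    [[1, 2, 40], [0, 0, -1], 1],
    [[1, 2, 75], [0, 0, -1], 1],
    [[1, 2, 105], [0, 0, -1], 1],
    [[1, 2, 130], [0, 0, -1], 1],
    [[1, 2, 143], [0, 0, -1], 1],
    [[1, 2, 143], [0, 0, -1], 1]
  ]
}}

```text
clock: 2.7
position: [0.6077, -0.1772, 0.0562]
tool_rot: [-3.141, -0.002, 2.558]
force: [0.0, 0.2, 0.9]
grip_width: 0.0856
finger_force: 0.0
```

Request:
{"name": "send_rows", "arguments": {
  "increments": [
    [[0, 0, 0], [0, 0, 0], -1],
    [[0, 0, 0], [0, 0, 0], -1],
    [[0, 0, 0], [0, 0, 0], -1],
    [[0, 0, 0], [0, 0, 0], -1],
    [[0, 0, 0], [0, 0, 0], -1],
    [[0, 0, 0], [0, 0, 0], -1],
    [[0, 0, 0], [0, 0, 0], -1],
    [[0, 0, 0], [0, 0, 0], -1]
  ],
  "newtons": 25
}}

```text
clock: 3.5
position: [0.6089, -0.1777, 0.0586]
tool_rot: [-3.141, 0.002, 2.559]
force: [-4.8, -1.4, 9.7]
grip_width: 0.0437
finger_force: 26.6
```

```bash
python3 -c "
from h import *
to(.608,-.178,.056,66)"
```

```text
t 3.5 pos [ 0.6089 -0.1777  0.0586] rpy [-1.800e+02  1.000e-01  1.466e+02] F [-4.8 -1.4  9.7] M [-0.31  0.81 -0.  ] w 0.0437 ff 26.561664219448176
q [ 0.57  0.81 -0.58  1.67  0.57  0.83  0.72] shift [ 0.6 -0.7  2.6] rot [ 0.   0.1 80.6]
```

Request:
{"name": "send_rows", "arguments": {
  "increments": [
    [[0, 0, 0], [0, 0, 6], -1],
    [[0, 0, 0], [0, 0, 12], -1],
    [[0, 0, 0], [0, 0, 18], -1],
    [[0, 0, 0], [0, 0, 24], -1],
    [[0, 0, 0], [0, 0, 30], -1],
    [[0, 0, 0], [0, 0, 36], -1],
    [[0, 0, 0], [0, 0, 42], -1],
    [[0, 0, 0], [0, 0, 48], -1],
    [[0, 0, 0], [0, 0, 54], -1],
    [[0, 0, 0], [0, 0, 60], -1]
  ]
}}

```text
clock: 4.5
position: [0.608, -0.1784, 0.0585]
tool_rot: [-3.141, 0.002, 1.507]
force: [-9.3, -3.5, 12.4]
grip_width: 0.0442
finger_force: 24.7
```

```bash
python3 - <<'E'
from h import *
to(.608,-.178,.056,66)
a=grab_frame("side");t=grab_frame("top")
o=np.hstack([cv2.resize(a[145:205,214:294],(400,300),interpolation=2),cv2.resize(t[160:220,253:333],(400,300),interpolation=2)])
cv2.imwrite("pics/c2.png",o)
E
```

```text
t 4.5 pos [ 0.608  -0.1784  0.0585] rpy [-1.80e+02  1.00e-01  8.63e+01] F [-9.3 -3.5 12.4] M [-1.02  2.11  0.15] w 0.0442 ff 24.690537001533812
q [ 0.4   0.76 -0.32  1.68  0.33  0.75 -0.14] shift [ 0.4 -0.   2.5] rot [-0.   0.1 20.3]
```

View pics/c2.png

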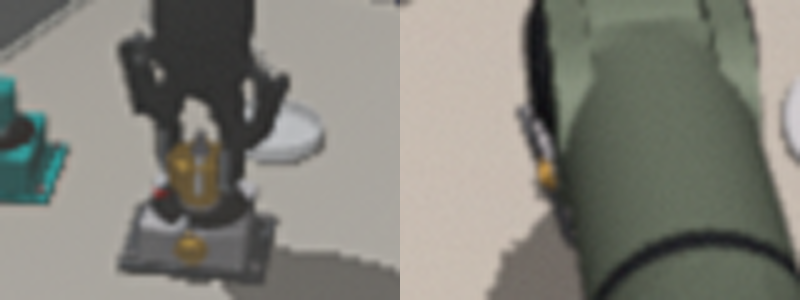

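Request:
{"name": "send_rows", "arguments": {
  "increments": [
    [[0, 0, 0], [0, 0, 4], -1],
    [[0, 0, 0], [0, 0, 8], -1],
    [[0, 0, 0], [0, 0, 12], -1],
    [[0, 0, 0], [0, 0, 15], -1],
    [[0, 0, 0], [0, 0, 15], -1]
  ]
}}

```text
clock: 5.1
position: [0.6077, -0.1783, 0.0585]
tool_rot: [-3.141, 0.002, 1.247]
force: [-9.9, -4.0, 14.0]
grip_width: 0.044
finger_force: 26.0
```

```bash
python3 -c "
from h import *
to(.608,-.178,.056,66)"
```

```text
t 5.1 pos [ 0.6077 -0.1783  0.0585] rpy [-1.80e+02  1.00e-01  7.15e+01] F [-9.9 -4.  14. ] M [-0.95  2.26 -0.07] w 0.044 ff 26.0249691037734
q [ 0.36  0.76 -0.26  1.69  0.27  0.73 -0.35] shift [0.4 0.2 2.5] rot [-0.   0.1  5.5]
```

Request:
{"name": "send_rows", "arguments": {
  "increments": [
    [[0, 0, 0], [0, 0, 3], -1],
    [[0, 0, 0], [0, 0, 3], -1],
    [[0, 0, 0], [0, 0, 3], -1]
  ]
}}

```text
clock: 5.4
position: [0.6077, -0.1783, 0.0585]
tool_rot: [-3.141, 0.002, 1.197]
force: [-11.6, -3.7, 14.8]
grip_width: 0.0441
finger_force: 26.1
```

```bash
python3 -c "
from h import *
to(.608,-.178,.056,66)"
```

```text
t 5.4 pos [ 0.6077 -0.1783  0.0585] rpy [-1.80e+02  1.00e-01  6.86e+01] F [-11.6  -3.7  14.8] M [-0.91  2.38 -0.05] w 0.0441 ff 26.0635464639563
q [ 0.35  0.76 -0.24  1.69  0.25  0.73 -0.39] shift [0.4 0.2 2.5] rot [-0.   0.1  2.6]
```

Request:
{"name": "send_rows", "arguments": {
  "increments": [
    [[0, 0, 0], [0, 0, 2], -1],
    [[0, 0, 0], [0, 0, 2], -1],
    [[0, 0, 0], [0, 0, 2], -1]
  ]
}}

```text
clock: 5.7
position: [0.6077, -0.1783, 0.0585]
tool_rot: [-3.141, 0.002, 1.162]
force: [-9.8, -4.4, 14.2]
grip_width: 0.0437
finger_force: 26.1
```

```bash
python3 -c "
from h import *
to(.608,-.178,.056,66)"
```

```text
t 5.7 pos [ 0.6077 -0.1783  0.0585] rpy [-1.80e+02  1.00e-01  6.66e+01] F [-9.8 -4.4 14.2] M [-0.83  2.4  -0.11] w 0.0437 ff 26.084786108258413
q [ 0.35  0.75 -0.23  1.69  0.24  0.73 -0.42] shift [0.4 0.2 2.5] rot [-0.   0.1  0.6]
```

Request:
{"name": "send_rows", "arguments": {
  "increments": [
    [[0, 0, 0], [0, 0, 1.5], -1],
    [[0, 0, 0], [0, 0, 1.5], -1]
  ]
}}

```text
clock: 5.9
position: [0.6077, -0.1781, 0.0584]
tool_rot: [-3.141, 0.002, 1.135]
force: [-9.6, -4.2, 12.8]
grip_width: 0.0436
finger_force: 24.1
```

```bash
python3 -c "
from h import *
to(.608,-.178,.056,66)"
```

```text
t 5.9 pos [ 0.6077 -0.1781  0.0584] rpy [-1.8e+02  1.0e-01  6.5e+01] F [-9.6 -4.2 12.8] M [-0.78  2.16 -0.09] w 0.0436 ff 24.08771377587982
q [ 0.34  0.75 -0.23  1.69  0.24  0.73 -0.44] shift [0.3 0.2 2.4] rot [-0.   0.1 -1. ]
```

Request:
{"name": "send_rows", "arguments": {
  "increments": [
    [[0, 0, 0], [0, 0, 1.5], -1],
    [[0, 0, 0], [0, 0, 1.5], -1]
  ]
}}

```text
clock: 6.1
position: [0.6079, -0.178, 0.0584]
tool_rot: [3.142, 0.001, 1.11]
force: [-10.2, -2.6, 11.5]
grip_width: 0.0436
finger_force: 25.0
```

```bash
python3 -c "
from h import *
to(.608,-.178,.056,66)"
```

```text
t 6.1 pos [ 0.6079 -0.178   0.0584] rpy [1.80e+02 1.00e-01 6.36e+01] F [-10.2  -2.6  11.5] M [-0.69  1.88  0.7 ] w 0.0436 ff 25.0394525513002
q [ 0.34  0.75 -0.22  1.69  0.23  0.73 -0.46] shift [-0.   0.1  2.4] rot [-0.   0.1 -2.4]
```

The moment jumped to 0.7 N m, so the nut is on the stop. I'll hold, release and rise.

Request:
{"name": "send_rows", "arguments": {
  "increments": [
    [[0, 0, 0], [0, 0, 0], -1],
    [[0, 0, 0], [0, 0, 0], -1],
    [[0, 0, 0], [0, 0, 0], -1],
    [[0, 0, 0], [0, 0, 0], 1],
    [[0, 0, 0], [0, 0, 0], 1],
    [[0, 0, 0], [0, 0, 0], 1],
    [[0, 0, 0], [0, 0, 0], 1],
    [[0, 0, 0], [0, 0, 0], 1]
  ]
}}

```text
clock: 6.9
position: [0.6085, -0.177, 0.0573]
tool_rot: [-3.142, -0.0, 1.111]
force: [-0.4, 0.3, 0.8]
grip_width: 0.0855
finger_force: 0.0
```

Request:
{"name": "send_rows", "arguments": {
  "increments": [
    [[0, 0, -30], [0, 0, 0], 1],
    [[0, 0, -70], [0, 0, 0], 1],
    [[0, 0, -110], [0, 0, 0], 1],
    [[0, 0, -150], [0, 0, 0], 1],
    [[0, 0, -150], [0, 0, 0], 1]
  ]
}}

```text
clock: 7.4
position: [0.6108, -0.1774, 0.2127]
tool_rot: [3.134, -0.002, 1.111]
force: [-0.5, 0.1, -0.2]
grip_width: 0.0851
finger_force: 0.0
```

```bash
python3 -c "
from h import *
to(.589,.198,.2,167.3)"
```

```text
t 7.4 pos [ 0.6108 -0.1774  0.2127] rpy [ 1.796e+02 -1.000e-01  6.360e+01] F [-0.5  0.1 -0.2] M [-0.02  0.01  0.01] w 0.0851 ff 0.0
q [ 0.36  0.56 -0.26  1.59  0.16  1.01 -0.41] shift [ 326.7 -186.4   11.9] rot [   0.4    0.3 -103.7]
```

Request:
{"name": "send_rows", "arguments": {
  "increments": [
    [[327, -186, 12], [0, 0, -80], 1],
    [[327, -186, 12], [0, 0, -80], 1],
    [[327, -186, 12], [0, 0, -80], 1],
    [[327, -186, 12], [0, 0, -80], 1],
    [[327, -186, 12], [0, 0, -80], 1],
    [[327, -186, 12], [0, 0, -80], 1],
    [[327, -186, 12], [0, 0, -80], 1],
    [[327, -186, 12], [0, 0, -80], 1],
    [[327, -186, 12], [0, 0, -80], 1],
    [[327, -186, 12], [0, 0, -80], 1]
  ]
}}

```text
clock: 8.4
position: [0.5865, 0.1997, 0.1947]
tool_rot: [-3.142, -0.001, 2.515]
force: [0.8, -0.5, -0.3]
grip_width: 0.0852
finger_force: 0.0
```

```bash
python3 - <<'E'
from h import *
to(.589,.198,.1,167.3)
t=grab_frame("top");a=grab_frame("side")
cv2.imwrite("pics/c3.png",np.hstack([cv2.resize(t[155:230,160:260],(400,300),interpolation=2),cv2.resize(t[170:212,265:321],(400,300),interpolation=2)]))
cv2.imwrite("pics/s3.png",a)
E
```

```text
t 8.4 pos [0.5865 0.1997 0.1947] rpy [-180.    -0.   144.1] F [ 0.8 -0.5 -0.3] M [-0.04  0.01  0.02] w 0.0852 ff 0.0
q [-0.    0.62 -0.64  1.63  0.41  1.03  0.18] shift [-3.1  0.1 94.7] rot [  0.   -0.  -23.2]
```

View pics/c3.png

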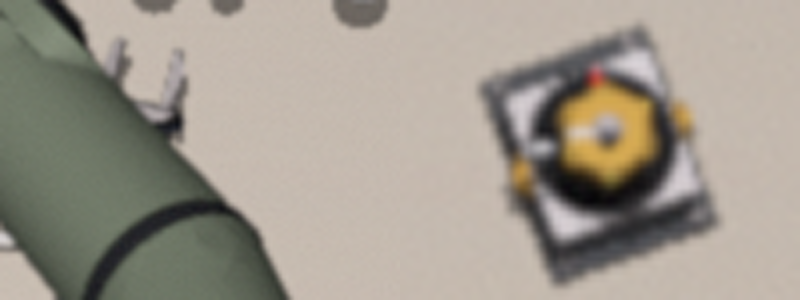

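The nut stripe (left crop direction, ~(575,133)) now lines up with the white mark at (545,148), so it is finger-tight. Next is the wrench.

Request:
{"name": "send_rows", "arguments": {
  "increments": [
    [[-3, 0, 30], [0, 0, -23], 1],
    [[-3, 0, 60], [0, 0, -23], 1],
    [[-3, 0, 95], [0, 0, -23], 1],
    [[-3, 0, 120], [0, 0, -23], 1],
    [[-3, 0, 145], [0, 0, -23], 1],
    [[-3, 0, 165], [0, 0, -23], 1],
    [[-3, 0, 171], [0, 0, -23], 1],
    [[-3, 0, 171], [0, 0, -23], 1]
  ]
}}

```text
clock: 9.3
position: [0.5891, 0.1966, 0.0238]
tool_rot: [-3.141, -0.001, 2.907]
force: [0.3, -0.6, -0.0]
grip_width: 0.0858
finger_force: 0.0
```

```bash
python3 -c "
from h import *
to(.589,.198,.024,167.3)"
```

```text
t 9.3 pos [0.5891 0.1966 0.0238] rpy [-1.800e+02 -1.000e-01  1.666e+02] F [ 0.3 -0.6 -0. ] M [0.02 0.01 0.02] w 0.0858 ff 0.0
q [-0.02  0.86 -0.6   1.71  0.66  0.78  0.39] shift [ 0.4  1.3 -0.2] rot [-0.  -0.1 -0.7]
```

Request:
{"name": "send_rows", "arguments": {
  "increments": [
    [[0, 0, 0], [0, 0, 0], -1],
    [[0, 0, 0], [0, 0, 0], -1],
    [[0, 0, 0], [0, 0, 0], -1],
    [[0, 0, 0], [0, 0, 0], -1],
    [[0, 0, 0], [0, 0, 0], -1],
    [[0, 0, 0], [0, 0, 0], -1],
    [[0, 0, 0], [0, 0, 0], -1],
    [[0, 0, 0], [0, 0, 0], -1],
    [[0, 0, 0], [0, 0, 0], -1],
    [[0, 0, 0], [0, 0, 0], -1]
  ],
  "newtons": 80
}}

```text
clock: 10.3
position: [0.5897, 0.197, 0.025]
tool_rot: [3.141, 0.001, 2.909]
force: [-1.4, -0.8, 7.2]
grip_width: 0.0161
finger_force: 79.3
```

```bash
python3 -c "
from h import *
to(.589,.198,.13,167.3)"
```

```text
t 10.3 pos [0.5897 0.197  0.025 ] rpy [180.    0.  166.7] F [-1.4 -0.8  7.2] M [-0.03  0.2   0.02] w 0.0161 ff 79.30270671844482
q [-0.02  0.86 -0.6   1.71  0.66  0.78  0.39] shift [   0.9    0.8 -105. ] rot [ 0.   0.  -0.6]
```

Request:
{"name": "send_rows", "arguments": {
  "increments": [
    [[0, 0, -20], [0, 0, 0], -1],
    [[0, 0, -60], [0, 0, 0], -1],
    [[0, 0, -100], [0, 0, 0], -1],
    [[0, 0, -130], [0, 0, 0], -1],
    [[0, 0, -130], [0, 0, 0], -1]
  ]
}}

```text
clock: 10.8
position: [0.5909, 0.1975, 0.1583]
tool_rot: [3.139, 0.005, 2.908]
force: [0.1, 0.8, -2.0]
grip_width: 0.0161
finger_force: 78.4
```

```bash
python3 -c "
from h import *
to(.5238,-.1846,.155,184.5)"
```

```text
t 10.8 pos [0.5909 0.1975 0.1583] rpy [179.8   0.3 166.6] F [ 0.1  0.8 -2. ] M [0.03 0.06 0.05] w 0.0161 ff 78.41936230659485
q [ 0.05  0.69 -0.71  1.65  0.52  0.99  0.5 ] shift [ -23.1 -387.3    2.3] rot [  0.1   0.3 -17.9]
```

Request:
{"name": "send_rows", "arguments": {
  "increments": [
    [[-6, -97, 0], [0, 0, -4.5], -1],
    [[-12, -145, 0], [0, 0, -9], -1],
    [[-15, -190, 0], [0, 0, -13], -1],
    [[-18, -240, 0], [0, 0, -18], -1],
    [[-23, -290, 0], [0, 0, -18], -1],
    [[-23, -340, 0], [0, 0, -18], -1],
    [[-23, -387, 0], [0, 0, -18], -1],
    [[-23, -387, 0], [0, 0, -18], -1],
    [[-23, -387, 0], [0, 0, -18], -1],
    [[-23, -387, 0], [0, 0, -18], -1]
  ]
}}

```text
clock: 11.8
position: [0.5218, -0.1856, 0.1536]
tool_rot: [3.141, -0.001, -3.062]
force: [0.8, 0.2, -1.9]
grip_width: 0.0161
finger_force: 78.6
```

```bash
python3 - <<'E'
from h import *
to(.5238,-.1846,.155,184.5)
t=grab_frame("top");a=grab_frame("side")
cv2.imwrite("pics/t4.png",t);cv2.imwrite("pics/s4.png",a)
cv2.imwrite("pics/c4.png",np.hstack([cv2.resize(a[135:198,214:298],(400,300),interpolation=2),cv2.resize(t[160:220,253:333],(400,300),interpolation=2)]))
s=observe();p=s["position"];w=s["tool_rot"][2]+np.pi;u=np.array([np.cos(w),np.sin(w),0]);v=np.array([-u[1],u[0],0]);b=p+[0,0,.012+.007]
P=[b+.0845*u+.026*u+.0235*v*k for k in(1,-1)]
print(proj("top",P),proj("side",P),proj("side",[[.608,-.178,.102]]),proj("top",[[.608,-.178,.102]]))
E
```

```text
t 11.8 pos [ 0.5218 -0.1856  0.1536] rpy [ 180.    -0.  -175.5] F [ 0.8  0.2 -1.9] M [0.07 0.02 0.  ] w 0.0161 ff 78.55733513832092
q [ 0.8   0.62 -0.8   1.83  0.55  0.92  1.4 ] shift [-2.1  0.9 -1.4] rot [ 0. -0.  0.]
[[287.50844053 176.88472966]
 [301.56176697 175.65523411]] [[245.34416297 155.48325802]
 [250.65112205 150.26818884]] [[254.08998649 171.21839413]] [[294.26547786 186.91533159]]
```

View pics/c4.png

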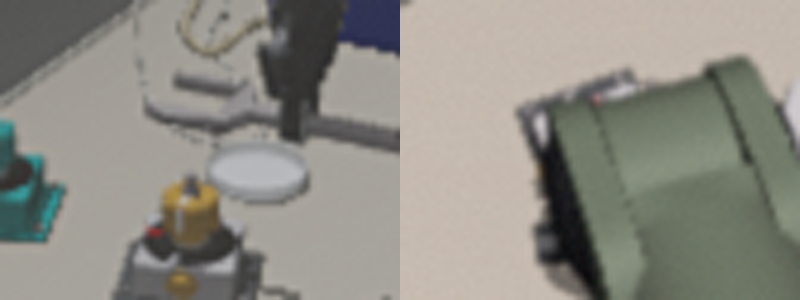

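The side view shows the prong tips at about (245,156) and (251,151), which is where I predicted. The wrench is held as assumed, so I'm lowering it in stages.

Request:
{"name": "send_rows", "arguments": {
  "increments": [
    [[-2, 1, 20], [0, 0, 0], -1],
    [[-2, 1, 40], [0, 0, 0], -1],
    [[-2, 1, 55], [0, 0, 0], -1],
    [[-2, 1, 66], [0, 0, 0], -1],
    [[-2, 1, 66], [0, 0, 0], -1]
  ]
}}

```text
clock: 12.4
position: [0.5239, -0.1831, 0.0871]
tool_rot: [3.141, -0.002, -3.059]
force: [0.4, -0.2, -1.7]
grip_width: 0.0163
finger_force: 78.6
```

```bash
python3 -c "
from h import *
to(.5238,-.1846,.060,184.5)"
```

```text
t 12.4 pos [ 0.5239 -0.1831  0.0871] rpy [ 1.799e+02 -1.000e-01 -1.753e+02] F [ 0.4 -0.2 -1.7] M [-0.05  0.03 -0.  ] w 0.0163 ff 78.55103731155396
q [ 0.74  0.71 -0.73  1.87  0.64  0.81  1.32] shift [ 0.2 -1.5 27.1] rot [ 0.1 -0.1  0.2]
```

Request:
{"name": "send_rows", "arguments": {
  "increments": [
    [[0, 0, 4], [0, 0, 0], -1],
    [[0, 0, 8], [0, 0, 0], -1],
    [[0, 0, 12], [0, 0, 0], -1],
    [[0, 0, 12], [0, 0, 0], -1]
  ]
}}

```text
clock: 12.8
position: [0.5242, -0.184, 0.076]
tool_rot: [3.142, -0.0, -3.061]
force: [0.2, 0.4, -2.3]
grip_width: 0.0163
finger_force: 78.6
```

```bash
python3 -c "
from h import *
to(.5238,-.1846,.060,184.5)"
```

```text
t 12.8 pos [ 0.5242 -0.184   0.076 ] rpy [ 180.    -0.  -175.4] F [ 0.2  0.4 -2.3] M [-0.03  0.06 -0.  ] w 0.0163 ff 78.56502771377563
q [ 0.73  0.73 -0.72  1.88  0.66  0.79  1.31] shift [ 0.4 -0.6 16. ] rot [ 0.  -0.   0.1]
```

Already below the nut top without contact. Going down to mid-height.

Request:
{"name": "send_rows", "arguments": {
  "increments": [
    [[0, 0, 4], [0, 0, 0], -1],
    [[0, 0, 8], [0, 0, 0], -1],
    [[0, 0, 12], [0, 0, 0], -1],
    [[0, 0, 15], [0, 0, 0], -1],
    [[0, 0, 15], [0, 0, 0], -1]
  ]
}}

```text
clock: 13.3
position: [0.5241, -0.1838, 0.0608]
tool_rot: [3.141, -0.001, -3.06]
force: [0.1, -0.7, -1.9]
grip_width: 0.0163
finger_force: 78.6
```

```bash
python3 - <<'E'
from h import *
to(.5238,-.1846,.060,184.5)
s=observe();p=s["position"];y0=184.5
Rt=R.from_euler("xyz",s["tool_rot"])
c=np.array([.608,-.178,p[2]]);r=p-c
for k in range(1,15):
    d=7*k;n=c+R.from_euler("z",-d,degrees=True).apply(r)
    print(d,np.round(1e3*Rt.inv().apply(n-p)).astype(int))
E
```

```text
t 13.3 pos [ 0.5241 -0.1838  0.0608] rpy [ 180.    -0.  -175.3] F [ 0.1 -0.7 -1.9] M [-0.03  0.06  0.  ] w 0.0163 ff 78.56219172477722
q [ 0.72  0.75 -0.7   1.88  0.68  0.77  1.29] shift [ 0.4 -0.7  0.8] rot [ 0.  -0.   0.2]
7 [-1 10  0]
14 [-3 20  0]
21 [-6 30  0]
28 [-10  39   0]
35 [-16  48   0]
42 [-22  56   0]
49 [-30  63   0]
56 [-38  69   0]
63 [-47  74   0]
70 [-56  78   0]
77 [-66  81   0]
84 [-76  83   0]
91 [-87  83   0]
98 [-97  82   0]
```

Request:
{"name": "send_rows", "arguments": {
  "increments": [
    [[0, 5, 0], [0, 0, 3.5], -1],
    [[-1, 10, 0], [0, 0, 7], -1],
    [[-2, 15, 0], [0, 0, 10.5], -1],
    [[-3, 20, 0], [0, 0, 14], -1],
    [[-4.5, 25, 0], [0, 0, 17.5], -1],
    [[-6, 30, 0], [0, 0, 21], -1],
    [[-8, 34.5, 0], [0, 0, 24.5], -1],
    [[-10, 39, 0], [0, 0, 28], -1],
    [[-13, 43.5, 0], [0, 0, 31.5], -1],
    [[-16, 48, 0], [0, 0, 35], -1]
  ]
}}

```text
clock: 14.3
position: [0.5362, -0.1362, 0.0614]
tool_rot: [-3.14, 0.001, 2.609]
force: [-0.4, -10.1, -2.0]
grip_width: 0.0163
finger_force: 78.8
```

```bash
cat > arc.py <<'E'
from h import *
import sys
to(.5241,-.1838,.06,184.7)
s=observe();p=s["position"];y=np.degrees(s["tool_rot"][2])%360
Rt=R.from_euler("xyz",s["tool_rot"]);c=np.array([.608,-.178,.0605]);r=np.array([.5241,-.1838,.0605])-c
print("turned",184.7-y,"radius",np.linalg.norm(p[:2]-c[:2]))
for D in map(float,sys.argv[1:]):
    n=c+R.from_euler("z",-D,degrees=True).apply(r)
    print(D,round(D-184.7+y,1),np.round(1e3*Rt.inv().apply(n-p),1))
E
python3 arc.py 42 49 56 63 70; python3 - <<'E'
from h import *
a=grab_frame("side")
cv2.imwrite("pics/c5.png",cv2.resize(a[135:219,204:316],(800,600),interpolation=2))
E
```

```text
t 14.3 pos [ 0.5362 -0.1362  0.0614] rpy [-179.9    0.   149.5] F [ -0.4 -10.1  -2. ] M [-2.07  0.28  0.27] w 0.0163 ff 78.7767505645752
q [ 0.53  0.7  -0.55  1.89  0.56  0.7   0.69] shift [-13.7 -47.1   1.5] rot [ -0.1   0.  -35.2]
turned 35.23808330845043 radius 0.08304327545380813
42.0 6.8 [ 0.3 11.5  0.9]
49.0 13.8 [-1.6 21.5  0.9]
56.0 20.8 [-4.8 31.3  0.8]
63.0 27.8 [-9.1 40.6  0.8]
70.0 34.8 [-14.6  49.3   0.8]
```

View pics/c5.png

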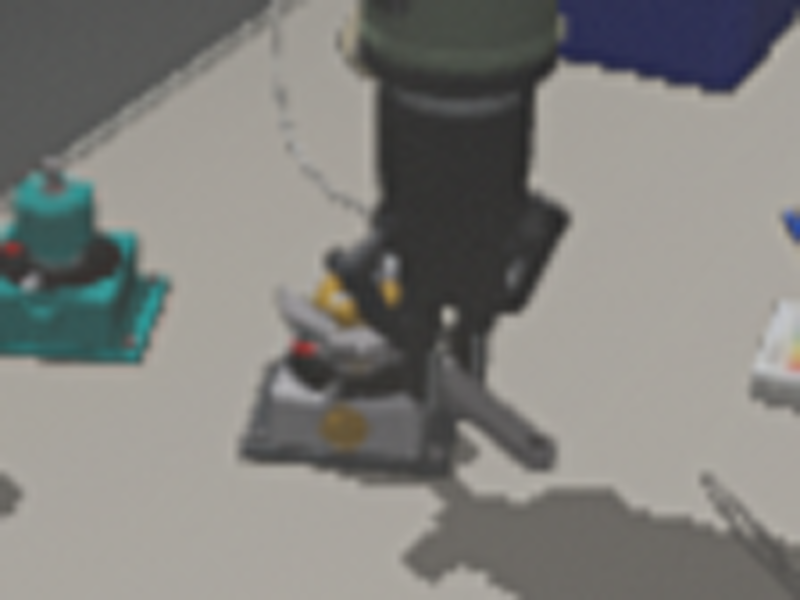

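The wrench is seated on the nut and reacting with 10 N. Continuing the arc.

Request:
{"name": "send_rows", "arguments": {
  "increments": [
    [[0, 6, 0], [0, 0, 3.5], -1],
    [[0, 11, 0], [0, 0, 7], -1],
    [[0, 16, 0], [0, 0, 10.5], -1],
    [[-1.5, 21.5, 0], [0, 0, 14], -1],
    [[-3, 26.5, 0], [0, 0, 17.5], -1],
    [[-5, 31, 0], [0, 0, 21], -1],
    [[-7, 36, 0], [0, 0, 24.5], -1],
    [[-9, 40.5, 0], [0, 0, 28], -1],
    [[-12, 45, 0], [0, 0, 31.5], -1],
    [[-14.5, 49, 0], [0, 0, 35], -1]
  ]
}}

```text
clock: 15.35
position: [0.5727, -0.1022, 0.0611]
tool_rot: [-3.138, 0.002, 1.997]
force: [-4.3, -14.1, -1.3]
grip_width: 0.0163
finger_force: 78.9
```

```bash
python3 arc.py 77 84 91 94 97
```

```text
t 15.35 pos [ 0.5727 -0.1022  0.0611] rpy [-1.798e+02  1.000e-01  1.144e+02] F [ -4.3 -14.1  -1.3] M [-2.72  0.85  0.3 ] w 0.0163 ff 78.91181588172913
q [ 0.35  0.71 -0.4   1.82  0.41  0.69  0.15] shift [-54.2 -78.    1.4] rot [ -0.2  -0.  -70.3]
turned 70.28008995928697 radius 0.08360982238160293
77.0 6.7 [-0.2 11.7  0.6]
84.0 13.7 [-2.2 21.8  0.5]
91.0 20.7 [-5.3 31.6  0.5]
94.0 23.7 [-7.1 35.6  0.5]
97.0 26.7 [-9.  39.6  0.5]
```

Request:
{"name": "send_rows", "arguments": {
  "increments": [
    [[0, 6, 0], [0, 0, 3.5], -1],
    [[0, 11.5, 0], [0, 0, 7], -1],
    [[-1, 17, 0], [0, 0, 10.5], -1],
    [[-2, 22, 0], [0, 0, 14], -1],
    [[-4, 27, 0], [0, 0, 17.5], -1],
    [[-5, 31.5, 0], [0, 0, 20.7], -1],
    [[-7, 35.5, 0], [0, 0, 23.7], -1],
    [[-7, 35.5, 0], [0, 0, 23.7], -1],
    [[-7, 35.5, 0], [0, 0, 23.7], -1]
  ]
}}

```text
clock: 16.25
position: [0.6066, -0.0942, 0.0606]
tool_rot: [-3.137, 0.003, 1.585]
force: [-11.3, -13.2, 0.5]
grip_width: 0.0161
finger_force: 79.0
```

```bash
python3 arc.py 97 100; python3 - <<'E'
from h import *
a=grab_frame("side");t=grab_frame("top")
cv2.imwrite("pics/c6.png",np.hstack([cv2.resize(a[145:205,214:294],(400,300),interpolation=2),cv2.resize(t[170:212,265:321],(400,300),interpolation=2)]))
E
```

```text
t 16.25 pos [ 0.6066 -0.0942  0.0606] rpy [-179.7    0.2   90.8] F [-11.3 -13.2   0.5] M [-2.87  2.21 -0.21] w 0.0161 ff 78.98309826850891
q [ 0.25  0.73 -0.29  1.74  0.3   0.72 -0.18] shift [-88.4 -83.7   1.3] rot [ -0.4  -0.1 -93.9]
turned 93.87892644532731 radius 0.08380136727956541
97.0 3.1 [0.1 5.9 0.1]
100.0 6.1 [-0.3 10.3  0.1]
```

View pics/c6.png

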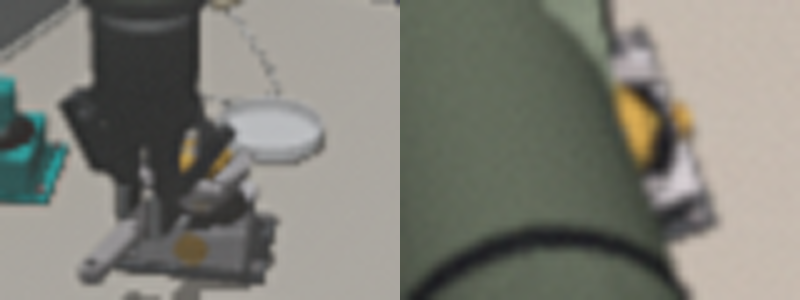

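Request:
{"name": "send_rows", "arguments": {
  "increments": [
    [[0, 3, 0], [0, 0, 1.6], -1],
    [[0, 6, 0], [0, 0, 3], -1],
    [[0, 7.5, 0], [0, 0, 4], -1],
    [[0, 7.5, 0], [0, 0, 4], -1],
    [[0, 7.5, 0], [0, 0, 4], -1]
  ]
}}

```text
clock: 16.85
position: [0.613, -0.0943, 0.0604]
tool_rot: [-3.135, 0.004, 1.515]
force: [-15.4, -12.9, 1.9]
grip_width: 0.0161
finger_force: 79.2
```

```bash
python3 arc.py 98 90
```

```text
t 16.85 pos [ 0.613  -0.0943  0.0604] rpy [-179.6    0.2   86.8] F [-15.4 -12.9   1.9] M [-2.91  3.42 -0.35] w 0.0161 ff 79.21085357666016
q [ 0.24  0.74 -0.27  1.72  0.28  0.73 -0.23] shift [-94.3 -83.8   1.3] rot [ -0.5  -0.2 -97.9]
turned 97.89690001311016 radius 0.08388133886014489
98.0 0.1 [ 0.2  0.9 -0.1]
90.0 -7.9 [ -0.4 -10.8  -0.1]
```

Request:
{"name": "send_rows", "arguments": {
  "increments": [
    [[0, -3, 0], [0, 0, -2], -1],
    [[0, -6, 0], [0, 0, -4], -1],
    [[0, -9.5, 0], [0, 0, -7], -1],
    [[0, -10, 0], [0, 0, -7.5], -1],
    [[0, -10, 0], [0, 0, -7.5], -1]
  ]
}}

```text
clock: 17.35
position: [0.6034, -0.0922, 0.0606]
tool_rot: [-3.136, 0.001, 1.647]
force: [-14.7, -4.6, 0.5]
grip_width: 0.0163
finger_force: 79.4
```

```bash
python3 arc.py 90
```

```text
t 17.35 pos [ 0.6034 -0.0922  0.0606] rpy [-179.7    0.    94.3] F [-14.7  -4.6   0.5] M [-1.3   2.99 -0.98] w 0.0163 ff 79.40588235855103
q [ 0.26  0.73 -0.31  1.74  0.31  0.72 -0.13] shift [-85.3 -86.    1.1] rot [ -0.3  -0.2 -90.4]
turned 90.35980787484235 radius 0.08587941557714279
90.0 -0.4 [-1.8 -1.4  0.1]
```

Request:
{"name": "send_rows", "arguments": {
  "increments": [
    [[0, -2, 0], [0, 0, 0], -1],
    [[0, -4, 0], [0, 0, 0], -1],
    [[0, -4, 0], [0, 0, 0], -1]
  ]
}}

```text
clock: 17.65
position: [0.6014, -0.0915, 0.0611]
tool_rot: [-3.14, 0.0, 1.648]
force: [-4.6, -3.9, -2.3]
grip_width: 0.0164
finger_force: 78.8
```

```bash
python3 arc.py 90
```

```text
t 17.65 pos [ 0.6014 -0.0915  0.0611] rpy [-179.9    0.    94.4] F [-4.6 -3.9 -2.3] M [-0.6   1.07 -0.32] w 0.0164 ff 78.77091765403748
q [ 0.26  0.73 -0.31  1.75  0.31  0.71 -0.14] shift [-86.  -84.2   1.3] rot [ -0.1  -0.1 -90.3]
turned 90.28814792331603 radius 0.08672121223583548
90.0 -0.3 [-2.6  0.6  0.6]
```

Request:
{"name": "send_rows", "arguments": {
  "increments": [
    [[-1, -2, 0], [0, 0, 0], -1],
    [[-1, -2, 0], [0, 0, 0], -1],
    [[-1, -2, 0], [0, 0, 0], -1]
  ]
}}

```text
clock: 17.95
position: [0.6006, -0.0921, 0.0614]
tool_rot: [3.141, -0.0, 1.649]
force: [-0.7, -1.2, -2.1]
grip_width: 0.0165
finger_force: 78.8
```

```bash
python3 arc.py 90
```

```text
t 17.95 pos [ 0.6006 -0.0921  0.0614] rpy [180.   -0.   94.5] F [-0.7 -1.2 -2.1] M [-0.09  0.32 -0.09] w 0.0165 ff 78.81060361862183
q [ 0.26  0.73 -0.31  1.76  0.31  0.71 -0.13] shift [-85.5 -83.4   1.3] rot [  0.    0.  -90.2]
turned 90.24221625554003 radius 0.08625191610643765
90.0 -0.2 [-2.2  1.4  0.9]
```

Request:
{"name": "send_rows", "arguments": {
  "increments": [
    [[0, 0, -8], [0, 0, 0], -1],
    [[0, 0, -16], [0, 0, 0], -1],
    [[0, 0, -24], [0, 0, 0], -1],
    [[0, 0, -34], [0, 0, 0], -1],
    [[0, 0, -60], [0, 0, 0], -1],
    [[0, 0, -95], [0, 0, 0], -1],
    [[0, 0, -95], [0, 0, 0], -1]
  ]
}}

```text
clock: 18.65
position: [0.6026, -0.0923, 0.1612]
tool_rot: [3.135, 0.001, 1.648]
force: [0.9, 0.1, -1.7]
grip_width: 0.0164
finger_force: 79.0
```

```bash
python3 - <<'E'
from h import *
to(.590,.1972,.15,166.8)
a=grab_frame("side");cv2.imwrite("pics/s7.png",a)
E
```

```text
t 18.65 pos [ 0.6026 -0.0923  0.1612] rpy [1.796e+02 1.000e-01 9.440e+01] F [ 0.9  0.1 -1.7] M [ 0.03  0.02 -0.02] w 0.0164 ff 78.98484349250793
q [ 0.3   0.59 -0.35  1.7   0.25  0.89 -0.08] shift [289.6   9.8  11. ] rot [  0.3   0.3 -72.4]
```

Request:
{"name": "send_rows", "arguments": {
  "increments": [
    [[40, 2, 0], [0, 0, -8], -1],
    [[80, 4, 0], [0, 0, -16], -1],
    [[120, 5, 0], [0, 0, -24], -1],
    [[160, 6, 0], [0, 0, -32], -1],
    [[200, 8, 0], [0, 0, -40], -1],
    [[240, 9, 0], [0, 0, -48], -1],
    [[275, 10, 0], [0, 0, -56], -1],
    [[290, 10, 0], [0, 0, -64], -1],
    [[290, 10, 0], [0, 0, -72], -1],
    [[290, 10, 0], [0, 0, -72], -1]
  ]
}}

```text
clock: 19.7
position: [0.5874, 0.1979, 0.1555]
tool_rot: [-3.141, -0.001, 2.909]
force: [0.2, -0.0, -2.3]
grip_width: 0.0165
finger_force: 78.9
```

```bash
python3 - <<'E'
from h import *
to(.590,.1972,.025,166.8)
a=grab_frame("side");t=grab_frame("top");cv2.imwrite("pics/s8.png",a);cv2.imwrite("pics/t8.png",t)
c=lambda im,x,y,w,h:cv2.resize(im[y:y+h,x:x+w],(400,300),interpolation=2)
cv2.imwrite("pics/c8.png",np.vstack([np.hstack([c(t,265,170,56,42),c(t,150,155,80,60)]),np.hstack([c(a,226,164,56,42),c(a,150,182,120,90)])]))
s=observe();p=s["position"];w=s["tool_rot"][2]+np.pi;u=np.array([np.cos(w),np.sin(w),0]);v=np.array([-u[1],u[0],0]);b=p+[0,0,.012+.007]
P=[b+.111*u+.0235*v*k for k in(1,-1)]+[b-.089*u]
print(proj("top",P),proj("side",P))
E
```

```text
t 19.7 pos [0.5874 0.1979 0.1555] rpy [-1.800e+02 -1.000e-01  1.666e+02] F [ 0.2 -0.  -2.3] M [ 0.01  0.07 -0.03] w 0.0165 ff 78.90018939971924
q [ 0.02  0.68 -0.67  1.66  0.49  0.98  0.52] shift [-2.900e+00 -1.000e-01  1.305e+02] rot [-0.  -0.1 -0.2]
[[184.87053482 156.86705322]
 [198.28985016 160.02139628]
 [175.93516431 216.0543912 ]] [[166.75402061 195.78204865]
 [179.53227932 189.55450222]
 [219.57927374 221.05130277]]
```

View pics/c8.png

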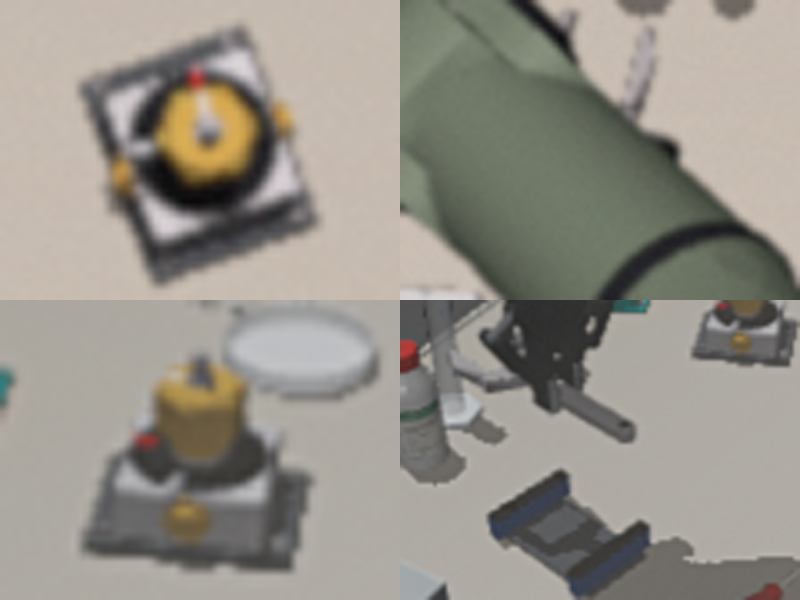

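The nut's stripe now points at the red mark (crop (197,90) against (195,77)), a quarter turn. The wrench's handle end at side pixel (219,221) is as predicted, so it hasn't slipped in the grip. Laying it down.

Request:
{"name": "send_rows", "arguments": {
  "increments": [
    [[-3, 0, 35], [0, 0, 0], -1],
    [[-3, 0, 70], [0, 0, 0], -1],
    [[-3, 0, 95], [0, 0, 0], -1],
    [[-3, 0, 112], [0, 0, 0], -1],
    [[-3, 0, 120], [0, 0, 0], -1],
    [[-3, 0, 126], [0, 0, 0], -1],
    [[-3, 0, 129], [0, 0, 0], -1],
    [[-3, 0, 129], [0, 0, 0], -1]
  ]
}}

```text
clock: 20.6
position: [0.5912, 0.1971, 0.0278]
tool_rot: [3.141, 0.001, 2.905]
force: [-0.7, 0.0, -1.8]
grip_width: 0.016
finger_force: 78.9
```

```bash
python3 -c "
from h import *
to(.590,.1972,.025,166.8)"
```

```text
t 20.6 pos [0.5912 0.1971 0.0278] rpy [180.    0.  166.4] F [-0.7  0.  -1.8] M [ 0.04  0.04 -0.07] w 0.016 ff 78.92214059829712
q [-0.04  0.85 -0.57  1.71  0.62  0.77  0.42] shift [ 1.2 -0.1  2.8] rot [ 0.   0.  -0.4]
```

Request:
{"name": "send_rows", "arguments": {
  "increments": [
    [[0, 0, 1], [0, 0, 0], -1],
    [[0, 0, 2.5], [0, 0, 0], -1],
    [[0, 0, 2.5], [0, 0, 0], -1],
    [[0, 0, 2.5], [0, 0, 0], 1],
    [[0, 0, 2.5], [0, 0, 0], 1],
    [[0, 0, 2.5], [0, 0, 0], 1],
    [[0, 0, 2.5], [0, 0, 0], 1],
    [[0, 0, 2.5], [0, 0, 0], 1],
    [[0, 0, 2.5], [0, 0, 0], 1],
    [[0, 0, 2.5], [0, 0, 0], 1]
  ],
  "newtons": 30
}}

```text
clock: 21.6
position: [0.5908, 0.197, 0.0248]
tool_rot: [3.142, -0.0, 2.905]
force: [0.3, -0.4, -0.3]
grip_width: 0.0853
finger_force: 0.0
```

Request:
{"name": "send_rows", "arguments": {
  "increments": [
    [[0, 0, -20], [0, 0, 0], 1],
    [[0, 0, -60], [0, 0, 0], 1],
    [[0, 0, -100], [0, 0, 0], 1],
    [[0, 0, -150], [0, 0, 0], 1],
    [[150, 0, -180], [0, 0, 0], 1],
    [[150, 0, -180], [0, 0, 0], 1],
    [[150, 0, -180], [0, 0, 0], 1],
    [[150, 0, -180], [0, 0, 0], 1]
  ]
}}

```text
clock: 22.4
position: [0.4407, 0.2338, 0.2063]
tool_rot: [-3.142, 0.001, 2.91]
force: [1.4, -0.5, 0.1]
grip_width: 0.0853
finger_force: 0.0
```

```bash
python3 - <<'E'
from h import *
to(.590,.1972,.2,166.8)
a=grab_frame("side");t=grab_frame("top");cv2.imwrite("pics/s9.png",a);cv2.imwrite("pics/t9.png",t)
b=cv2.imread("pics/side0.png")
c=lambda im,x,y,w,h:cv2.resize(im[y:y+h,x:x+w],(400,300),interpolation=2)
cv2.imwrite("pics/c9.png",np.vstack([np.hstack([c(t,265,170,56,42),c(t,150,155,80,60)]),np.hstack([c(a,152,212,88,66),c(b,152,212,88,66)])]))
E
```

```text
t 22.4 pos [0.4407 0.2338 0.2063] rpy [-1.800e+02  1.000e-01  1.667e+02] F [ 1.4 -0.5  0.1] M [-0.02 -0.04 -0.02] w 0.0853 ff 0.0
q [-0.02  0.44 -0.77  1.93  0.39  0.92  0.36] shift [-153.7   -1.4    6.5] rot [-0.   0.1 -0.1]
```

View pics/c9.png

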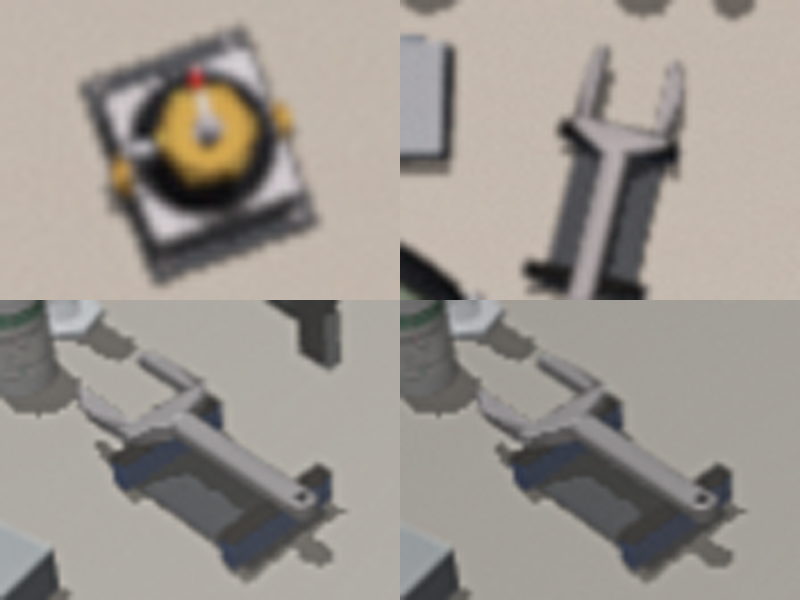

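The wrench lies flat on both saddles exactly as at the start, and the nut stripe is at the red mark. The gripper is clear.

```bash
python3 -c "
from h import *
print(job_done())"
```

```text
the job is handed in; nothing more can be done
None
```

I handed the job in at 22.4 s of the 72 s, with no verdict returned: the last pictures show the nut a quarter turn past finger-tight at the red mark and the wrench flat on both saddles of its rest, with the gripper clear; I did not measure the other bench items afterwards.

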